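Change over dowel-pin tubes at the fitting bench

ROBOT

A 6-joint arm with a two-finger parallel gripper is mounted at the origin on the work surface. World frame = base frame: x ahead of the robot, y to its left, z up, the work surface at z = 0. Lengths are in m, angles in rad, forces in N, time in s.
With the tool pointing down it reaches from about 0.425 to 0.95 m from the base axis. Payload 3.5 kg.
Tool frame: the origin (TCP) lies on the centre line of the jaws, within the pads' length; the fingertips stand 17 mm ahead of it and the grasp point (between the pads) lies 2 mm behind it; z points along the fingers, y is the line along which they close (so a half turn about z gives the same grasp; the last joint's range is limited). The gripper opens to 85 mm and grips with 20 to 120 N. Pads are 22 mm wide; open, the fingers measure 114 mm over their backs; the gripper's body (76 mm by 85 mm) begins 54 mm behind the grasp point. The pads swing forward as they close: fully open they stand 13 mm farther back than shut.
Start: joints at [1.192, 0.286, 1.577, -0, 1.279, -0.15], TCP at [0.153, 0.657, 0.248] pointing down, gripper open.
Joint ranges: [-2.77, 2.77], [-0.9, 2.22], [0.21, 2.48], [-1.53, 4.67], [0.24, 2.81], [-2.84, 2.84]. Speed limits (rad/s): [2.79, 2.79, 3.14, 3.14, 3.14, 3.14].

INTERFACE

Orientations are given as a unit quaternion [x, y, z, w].
In Python, from plant import ctrl gives the robot as it stands. The module is installed in compiled form; this text tells all that it offers.
- The arm moves only by the tool drive_tool, never from a script. Its argument "moves" is a list of rows, each a list of 3 entries, a list of its own where there are three numbers: the turn, a rotation vector about the tool's x, y, z in rad, then the shift along the tool's x, y, z in m, then the finger opening in m, from 0 to 0.0854. A call has 1 to 5 rows; each row shifts and turns the commanded pose from where the row before left it, along the tool's axes as they then stand; what a row does not reach is not made up. A row lasts 1/8 s, in which the tool goes at most 62.5 mm and 10.7 degrees, less where a joint would pass 70% of its speed; a pose out of reach is approached as far as the arm can. A call with a gripper value outside its range is refused whole. The fingers move at their own pace and stop on an object; "grip_force" is the grip in N (left out, the last holds). Time passes only in rows, so rows that do not move let the fingers close. It gives the time, the measured TCP pose, the force, the opening and the grip force at its end, in the units of the state.
- ctrl.get_state(): the state, without advancing time (a new reading comes with each control period).
- ctrl.read_camera(name): name is "side" or "top"; returns a dict with "image" (384x512x3 uint8, red, green, blue), "fx", "fy", "cx", "cy" (pixels), "R" (3x3) and "t" (3): a world point X has camera coordinates R X + t. Camera axes: x right, y down, z forward; pixel columns grow to the right and rows downward; lengths in m; the calibration is good to about 2 mm. A picture is of the moment at which its call begins. There is no depth.
- ctrl.sign_off(): hands the job in; it is judged then, once.
The state is a dict: "time": time; "qpos": joint angles; "dq": joint speeds; "joint_efforts": joint torques, N m; "eef_pos": TCP position; "tcp_rot": TCP orientation; "contact_force": force on the tool from outside, world axes, zero at the start; "wrist_torque": the same for the moment, N m; "opening": opening from 0.0 (shut) to 1.0 (fully open); "finger_force": force on a finger pad.
Only numpy, scipy, OpenCV 4.12 (cv2) and the standard library are available. Lean on these libraries where they do the work, as an engineer would, in place of code of your own. Each camera call takes 0.05 s, during which the arm holds its last target. There are 200 camera calls.

TASK

The fitter has finished with one size of dowel pin and needs the next. In the rack on the bench, first press the open blue cap fully shut, then flip the yellow cap open so that it stands about upright or further back and stays there; leave the red and white caps shut.

Things in the scene. Friction and masses are not known exactly. Their poses are not given: they have to be found in the camera images.
- blue_hinge (a point): Middle of the hinge of the blue-capped clear tube (40 mm across, 100 tall, fixed in a grey rack), 108 mm above the bench. Fixed: does not turn with the cap. z up; x level, away from the tube's axis, which is 22 mm from here along -x; y along the hinge and the row of four tubes, 80 mm apart. Shut, the cap's disc (42 mm across, 8 thick) is centred at x=-22, z=0 to 8.
- blue_cap (a joint): Angle of the blue cap, rad: 0 shut, 1.57 upright, 1.9 stop; its thumb tab swings up and over to +x. Shut, the upright tab is centred at x=-40 mm of the hinge point (7 thick in x, 16 wide in y, top at z=+34, above the disc). Stiff hinge (0.03 N m), no catch: stays where left. Starts open, 1.2 to 1.6.
- yellow_hinge (a point): Middle of the hinge of the yellow-capped clear tube (40 mm across, 100 tall, fixed in a grey rack), 108 mm above the bench. Fixed: does not turn with the cap. z up; x level, away from the tube's axis, which is 22 mm from here along -x; y along the hinge and the row of four tubes, 80 mm apart. Shut, the cap's disc (42 mm across, 8 thick) is centred at x=-22, z=0 to 8.
- yellow_cap (a joint): Angle of the yellow cap, rad: 0 shut, 1.57 upright, 1.9 stop; its thumb tab swings up and over to +x. Shut, the upright tab is centred at x=-40 mm of the hinge point (7 thick in x, 16 wide in y, top at z=+34, above the disc). Stiff hinge (0.03 N m), no catch: stays where left. Starts shut.
- red_cap (a joint): Angle of the red cap in rad, on a like tube in the same rack; 0 shut. A bystander, shut at the start, to be left shut.
- white_cap (a joint): Angle of the white cap in rad, on a like tube in the same rack; 0 shut. A bystander, shut at the start, to be left shut.

How it is judged:
On the way, in this order (a step that is already met when the one before it is completed fails the run):
1. the blue cap is pressed shut (value of joint blue_cap below 0.15 rad), for 0.2 s.
2. then the yellow cap is flipped open (value of joint yellow_cap above 1.2 rad), for 0.2 s.
At the end, for the whole second after the job is handed in: The blue cap is shut (within 0.15 rad, about 9 degrees), the yellow cap stands open by more than 1.2 rad (about 69 degrees), both at rest, and the red and white caps are shut (within 0.15 rad) (value of joint each of blue_cap, red_cap, white_cap below 0.15 rad and value of joint yellow_cap above 1.2 rad and velocity of joint blue_cap between -0.1 and 0.1 rad/s and velocity of joint yellow_cap between -0.1 and 0.1 rad/s); the robot touches nothing.
It fails at once if the red cap is opened (more than 0.35 rad) (value of joint red_cap above 0.35 rad).
It fails at once if the white cap is opened (more than 0.35 rad) (value of joint white_cap above 0.35 rad).
It also fails if it takes over 48 s, if anything falls off the work surface, if the arm or the gripper's body presses on something with over 40 N, if the wrist force passes 120 N, or if a joint passes its speed limit or range.

## Working session

There is one attempt and no reset: what is moved stays moved. The work goes in short steps, Python scripts to look and compute and a tool call to move; the robot and the scene stay as the last step left them, time stands still between calls to the robot, and variables do not carry over. Pictures are saved under pics/ and viewed, at most 10 in all, crops included, and the job is handed in when it is done.

Besides the shell and the picture viewer there is one more tool, called as name(argument=value, ...) on one line, values as JSON. drive_tool: Moves the arm, as the interface text tells. Its arguments: {"type":"object","properties":{"moves":{"type":"array","items":{"type":"array"}},"grip_force":{"type":"number"}},"required":["moves"]}

```bash
mkdir -p pics
python3 - <<'E'
from plant import ctrl
import cv2,pickle
d={}
for n in("side","top"):
    c=ctrl.read_camera(n);d[n]=c
    cv2.imwrite(f"pics/{n}0.png",c["image"][:,:,::-1])
    print(n,c["fx"],c["cx"],c["cy"],c["R"],c["t"])
pickle.dump(d,open("cams.pkl","wb"))
s=ctrl.get_state();print(s)
E
```

```text
side 496.37640443139185 254.37020677871112 198.00858265975407 [[ 9.99691852e-01  1.80264827e-02  1.70659390e-02]
 [ 2.48228109e-02 -7.21281162e-01 -6.92197453e-01]
 [-1.68545120e-04  6.92407778e-01 -7.21506369e-01]] [-0.57574153  0.08730892  0.85954328]
top 412.46360515496093 255.5724644793054 197.33861009221025 [[-0.0274302  -0.9988422  -0.03952027]
 [-0.98952451  0.03273747 -0.14060404]
 [ 0.14173504  0.03524948 -0.98927683]] [0.07001694 0.58165825 0.85059233]
{'time': 0.1, 'qpos': array([ 1.19198995e+00,  2.87107438e-01,  1.57805223e+00,  1.67999294e-06,
        1.27862610e+00, -1.50001547e-01]), 'dq': array([-0.00110298, -0.0025347 , -0.00496849,  0.00067763, -0.0015546 ,
       -0.0002872 ]), 'joint_efforts': array([ 9.58182827e-04, -4.07294047e+01, -2.93700027e+01, -1.26503519e-04,
        3.38060578e-03,  2.08331682e-05]), 'eef_pos': array([0.15285706, 0.6568772 , 0.24705352]), 'tcp_rot': array([ 1.14153201e-01,  9.93462553e-01, -1.05824050e-03, -2.87343996e-04]), 'contact_force': array([-0.6607332 , -0.12960538,  0.17808924]), 'wrist_torque': array([-0.02218436, -0.00301304,  0.00528579]), 'finger_force': 0.0, 'opening': 0.995752650184051}
```

View pics/side0.png

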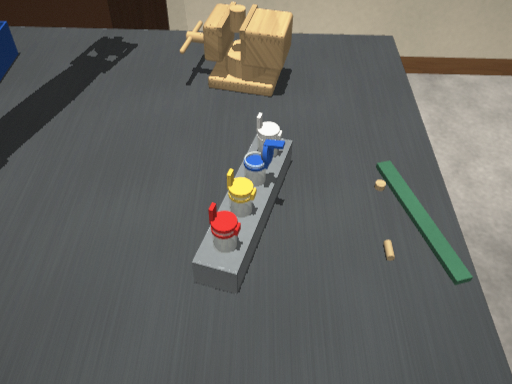

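View pics/top0.png

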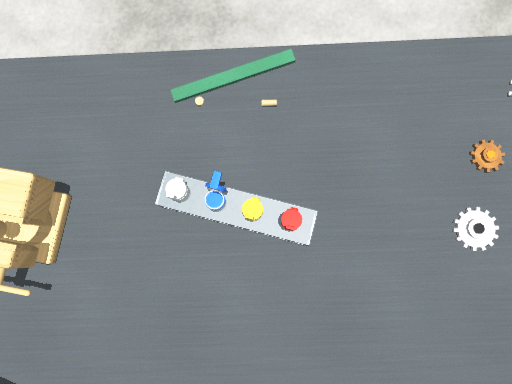

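Run:
```python
import cv2,pickle,numpy as np
d=pickle.load(open("cams.pkl","rb"))
a=d["side"]["image"][100:290,190:300];b=d["top"]["image"][165:250,150:322]
a=cv2.resize(a,None,fx=3,fy=3,interpolation=cv2.INTER_CUBIC);b=cv2.resize(b,None,fx=2.6,fy=2.6,interpolation=cv2.INTER_CUBIC)
o=np.zeros((570,330+447,3),np.uint8);o[:,:330]=a;o[:b.shape[0],330:330+b.shape[1]]=b
cv2.imwrite("pics/z.png",o[:,:,::-1])
for n in d:
    c=d[n];p=c["R"]@[.153,.657,.248]+c["t"];print(n,c["fx"]*p[0]/p[2]+c["cx"],c["fy"]*p[1]/p[2]+c["cy"],"cam",-c["R"].T@c["t"])
```

```text
side 76.57765429676255 -44.36207831082086 cam [ 0.57354174 -0.52180158  0.69042654]
top -125.24664699298287 461.8471583959056 cam [0.45692694 0.02091092 0.92602188]
```

View pics/z.png

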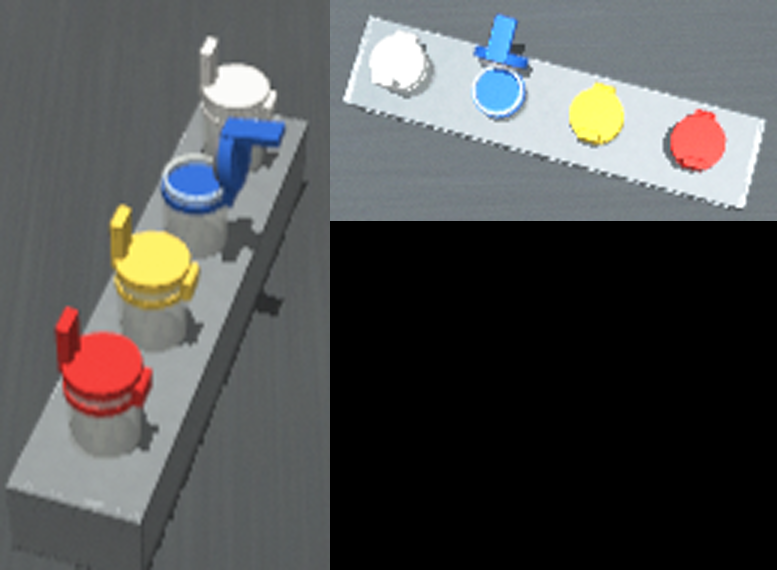

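The four caps run white, blue, yellow, red, and the tabs of the shut caps are on the robot's side. Disc-top centres:

| Cap | Side px | Top px |
|---|---|---|
| Yellow | (240.7, 186.3) | (252.7, 208.8) |
| Red | (224.3, 220.7) | (291.5, 219.6) |
| White | (268.7, 128.7) | (176.5, 189.6) |

Blue stands near upright, with its tab pointing away from the robot.

```bash
cat > h.py <<'E'
import numpy as np,pickle
from scipy.optimize import least_squares
d=pickle.load(open("cams.pkl","rb"))
def proj(n,X):
    c=d[n];p=c["R"]@X+c["t"];return np.array([c["fx"]*p[0]/p[2]+c["cx"],c["fy"]*p[1]/p[2]+c["cy"]])
def back(n,uv,z):
    c=d[n];r=c["R"].T@[(uv[0]-c["cx"])/c["fx"],(uv[1]-c["cy"])/c["fy"],1];o=-c["R"].T@c["t"];return o+r*(z-o[2])/r[2]
E
python3 - <<'E'
from h import *
import json
M={"side":{0:(240.7,186.3),-1:(224.3,220.7),2:(268.7,128.7)},"top":{0:(252.7,208.8),-1:(291.5,219.6),2:(176.5,189.6)}}
for n in M:
    for k in M[n]: print(n,k,back(n,M[n][k],.116).round(4))
def pt(q,x,y,z):
    c,s=np.cos(q[2]),np.sin(q[2]);return np.array([q[0]+c*x-s*y,q[1]+s*x+c*y,.108+z])
f=lambda q:np.concatenate([proj(n,pt(q,-.022,.08*k,.008))-M[n][k] for n in M for k in M[n]])
r=least_squares(f,[.5,0,-.2]);q=r.x;print(q,r.fun.round(1))
bl=pt(q,0,.08,0);print("yellow hinge",pt(q,0,0,0),"blue",bl,"tool yaw vs hinge x",np.arctan2(-.227,.974)-q[2])
print("blue tab tip pred px for angles")
for a in(1.2,1.3,1.4,1.5,1.6):
    s,c=np.sin(a),np.cos(a);X=pt(q,-.040*c+.034*s,.08,.040*s+.034*c);print(a,proj("side",X),proj("top",X))
print("yellow tab top px",proj("side",pt(q,-.04,0,.034)),proj("top",pt(q,-.04,0,.034)))
E
```

```text
side 0 [0.5505 0.0553 0.116 ]
side -1 [ 0.5282 -0.0204  0.116 ]
side 2 [0.5967 0.2084 0.116 ]
top 0 [0.5503 0.0561 0.116 ]
top -1 [ 0.5265 -0.0196  0.116 ]
top 2 [0.5939 0.208  0.116 ]
[ 0.57133308  0.0496057  -0.28860537] [-0.2 -0.3 -0.5  0.2 -0.5 -0.3  0.1  0.   0.6 -0.5 -0.6 -0.9]
yellow hinge [0.57133308 0.0496057  0.108     ] blue [0.59410232 0.12629704 0.108     ] tool yaw vs hinge x 0.05963310583475476
blue tab tip pred px for angles
1.2 [278.01960666 141.66346564] [216.59851713 175.95840761]
1.3 [280.75963905 143.17394307] [217.42260399 173.73265472]
1.4 [283.35274969 144.87419977] [218.24243178 171.68074447]
1.5 [285.76994931 146.74435997] [219.04858229 169.8244075 ]
1.6 [287.98468326 148.76253679] [219.83203088 168.18232805]
yellow tab top px [229.90286575 172.082674  ] [249.74285197 216.33595559]
```

drive_tool(moves=[[[0,0,0.06],[-0.04,-0.025,0],0],[[0,0,0],[-0.04,-0.025,0],0],[[0,0,0],[-0.04,-0.025,0],0],[[0,0,0],[-0.04,-0.025,0],0],[[0,0,0],[-0.04,-0.025,0],0]])

```text
time: 0.72
eef_pos: [0.3118, 0.4811, 0.2478]
tcp_rot: [0.144, 0.99, -0.0, -0.0]
contact_force: [0.5, 0.4, -0.6]
opening: -0.001
finger_force: 0.0
```

drive_tool(moves=[[[0,0,0],[-0.045,-0.026,0],0],[[0,0,0],[-0.045,-0.026,0],0],[[0,0,0],[-0.045,-0.026,0],0],[[0,0,0],[-0.045,-0.026,0],0],[[0,0,0],[-0.045,-0.026,0],0]])

```text
time: 1.35
eef_pos: [0.4906, 0.2924, 0.2479]
tcp_rot: [0.144, 0.99, -0.0, -0.0]
contact_force: [-0.0, 0.6, 0.4]
opening: -0.001
finger_force: 0.0
```

```bash
cat >> h.py <<'E'
from scipy.spatial.transform import Rotation
Q=-0.28860537;H=np.array([.57133,.04961,.108]);B=Rotation.from_euler("z",Q).as_matrix()
def st():
    from plant import ctrl
    s=ctrl.get_state();R=Rotation.from_quat(s["tcp_rot"]).as_matrix()
    print("t",round(s["time"],2),"tcp in yellow hinge frame mm",((B.T@(s["eef_pos"]-H))*1e3).round(1),"axes",(B.T@R).round(3).tolist(),"F",(B.T@s["contact_force"]).round(1),"op",round(s["opening"],3))
E
python3 -c "
from h import *
st()"
```

```text
t 1.35 tcp in yellow hinge frame mm [-146.5  209.8  139.9] axes [[-1.0, 0.0, -0.001], [0.0, 1.0, -0.0], [0.001, -0.0, -1.0]] F [-0.2  0.5  0.4] op -0.001
```

drive_tool(moves=[[[0,0,0],[-0.042,-0.026,0],0],[[0,0,0],[-0.042,-0.026,0],0],[[0,0,0],[-0.042,-0.026,0],0],[[0,0,0],[-0.042,-0.026,0],0],[[0,0,0],[-0.042,-0.026,0],0]])

```text
time: 1.98
eef_pos: [0.6548, 0.1081, 0.2476]
tcp_rot: [0.144, 0.99, -0.0, -0.001]
contact_force: [-0.1, 0.8, -0.1]
opening: 0.001
finger_force: 0.0
```

drive_tool(moves=[[[0,0,0],[0,0,0.03],0],[[0,0,0],[0,0,0.03],0],[[0,0,0],[0,0,0.035],0],[[0,0,0],[0,0,0],0]])

```text
time: 2.48
eef_pos: [0.6514, 0.1093, 0.1487]
tcp_rot: [0.144, 0.99, -0.001, -0.004]
contact_force: [0.3, 0.3, -0.9]
opening: 0.005
finger_force: 0.0
```

```bash
cat >> h.py <<'E'
def snap(name):
    from plant import ctrl
    import cv2
    a=ctrl.read_camera("side")["image"][60:290,170:330];b=ctrl.read_camera("top")["image"][130:260,130:330]
    a=cv2.resize(a,None,fx=2.5,fy=2.5,interpolation=cv2.INTER_CUBIC);b=cv2.resize(b,None,fx=2,fy=2,interpolation=cv2.INTER_CUBIC)
    o=np.zeros((575,800,3),np.uint8);o[:,:400]=a;o[:b.shape[0],400:]=b
    cv2.imwrite(f"pics/{name}.png",o[:,:,::-1])
E
python3 -c "
from h import *
st();snap('a')"
```

```text
t 2.48 tcp in yellow hinge frame mm [59.7 80.  40.7] axes [[-1.0, 0.0, -0.009], [0.0, 1.0, -0.003], [0.009, -0.003, -1.0]] F [ 0.2  0.4 -0.9] op 0.005
```

View pics/a.png

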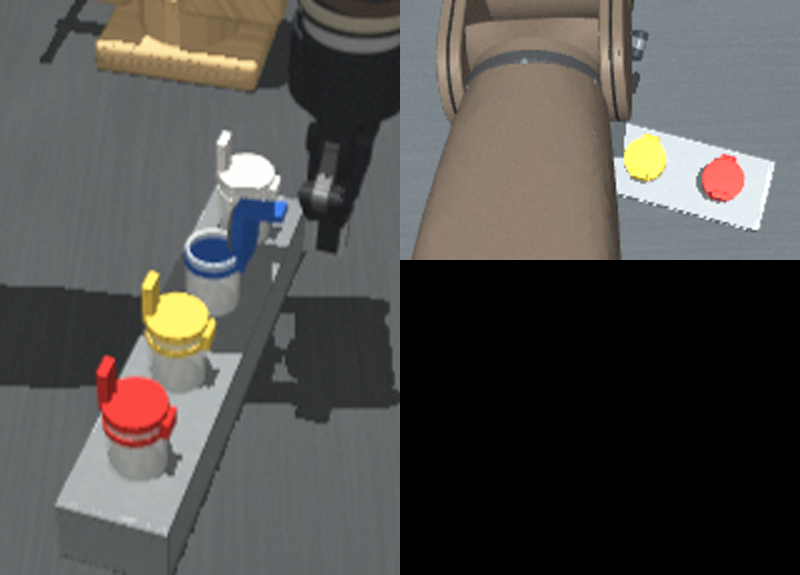

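The closed fingertips are beside the blue tab on its far side, at crop px (330,250), full-image px (302,160). I'll check the tip height against that before sweeping.

```bash
python3 -c "
from h import *
for z in(.0107,.0237):
  for x in (.049,.071): print(z,(proj('side',H+B@[x,.08-.0145,z])-[170,60])*2.5,(proj('side',H+B@[x,.08+.0145,z])-[170,60])*2.5)"
```

```text
0.0107 [306.44443885 271.24307066] [316.92122607 244.29374061]
0.0107 [338.00740064 278.3274145 ] [347.828241  251.0824806]
0.0237 [307.85119023 256.99982962] [318.41155116 230.07559836]
0.0237 [339.77896111 264.0897822 ] [349.668258   236.86667664]
```

drive_tool(moves=[[[0,0,0],[0.017,0,0],0],[[0,0,0],[0.017,0,0],0],[[0,0,0],[0.017,0,0],0],[[0,0,0],[0.015,0,0],0],[[0,0,0],[0.012,0,0],0]])

```text
time: 3.2
eef_pos: [0.5795, 0.1319, 0.1546]
tcp_rot: [0.144, 0.99, 0.0, 0.001]
contact_force: [1.0, 0.1, -1.3]
opening: 0.002
finger_force: 0.7
```

```bash
python3 -c "
from h import *
st();snap('b')"
```

```text
t 3.2 tcp in yellow hinge frame mm [-15.6  81.2  46.6] axes [[-1.0, -0.0, 0.003], [-0.0, 1.0, 0.001], [-0.003, 0.001, -1.0]] F [ 0.9  0.4 -1.3] op 0.002
```

View pics/b.png

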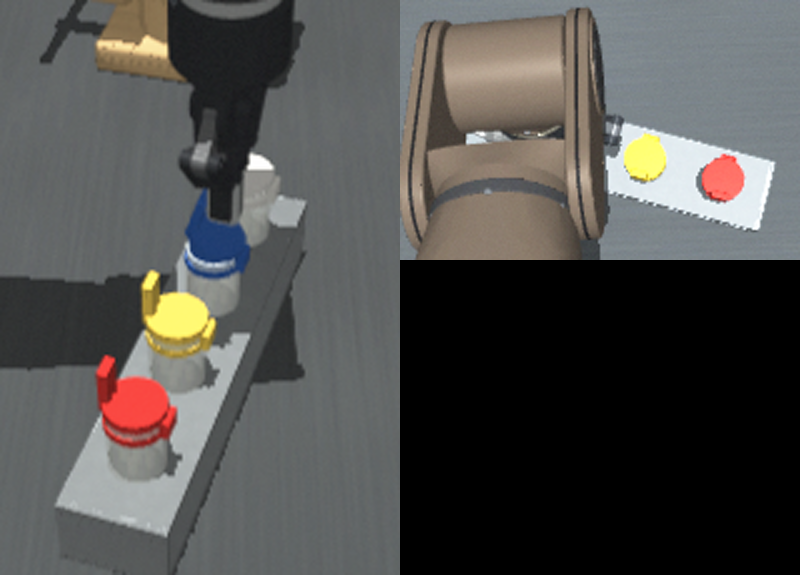

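The blue cap is nearly down, with a small gap still under the disc at crop px (215,240). Next I'll press straight down on the disc.

drive_tool(moves=[[[0,0,0],[0.002,0,0.007],0],[[0,0,0],[0.001,0,0.006],0],[[0,0,0],[0,0,0.005],0],[[0,0,0],[0,0,0.004],0],[[0,0,0],[0,0,0],0]])

```text
time: 3.92
eef_pos: [0.5763, 0.1326, 0.1329]
tcp_rot: [0.144, 0.99, -0.0, -0.001]
contact_force: [-5.6, -0.0, 10.1]
opening: -0.005
finger_force: 4.9
```

```bash
python3 -c "
from h import *
st()"
```

```text
t 3.92 tcp in yellow hinge frame mm [-18.9  80.9  24.9] axes [[-1.0, 0.0, -0.002], [0.0, 1.0, -0.001], [0.002, -0.001, -1.0]] F [-5.4 -1.6 10.1] op -0.005
```

drive_tool(moves=[[[0,0,0],[0,0,0.001],0],[[0,0,0],[0,0,0],0],[[0,0,0],[0,0,-0.03],0],[[0,0,0],[0,0,-0.04],0],[[0,0,0],[0,0,-0.03],0]])

```text
time: 4.55
eef_pos: [0.577, 0.1324, 0.2317]
tcp_rot: [0.144, 0.99, 0.0, 0.001]
contact_force: [-0.8, 0.1, -0.3]
opening: 0.001
finger_force: 0.0
```

drive_tool(moves=[[[0,0,0],[0.017,-0.027,0],0],[[0,0,0],[0.018,-0.027,0],0],[[0,0,0],[0.017,-0.027,0],0],[[0,0,0],[0,0,0],0]])

```text
time: 5.05
eef_pos: [0.5026, 0.0688, 0.2298]
tcp_rot: [0.145, 0.989, -0.0, -0.0]
contact_force: [0.1, -0.5, 0.6]
opening: 0.003
finger_force: 0.0
```

```bash
python3 -c "
from h import *
st();snap('c')"
```

```text
t 5.05 tcp in yellow hinge frame mm [-71.3  -1.1 121.8] axes [[-1.0, 0.002, -0.001], [0.002, 1.0, -0.0], [0.001, -0.0, -1.0]] F [ 0.3 -0.4  0.6] op 0.003
```

View pics/c.png

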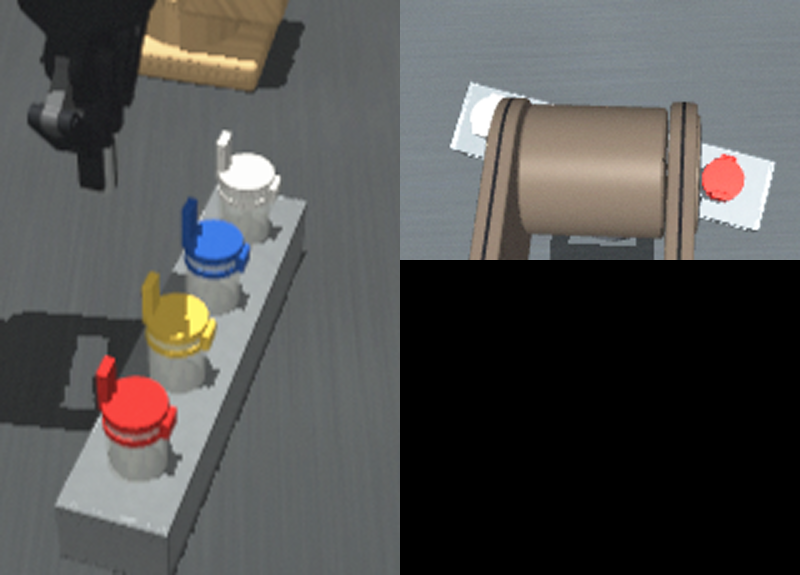

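Blue sits flat shut (crop px (215,240)), and yellow's tab at (150,295) is clear ahead of the finger. I'll lower next, then push.

drive_tool(moves=[[[0,0,0],[0,0.001,0.03],0],[[0,0,0],[0,0,0.03],0],[[0,0,0],[0,0,0.019],0],[[0,0,0],[-0.01,0,0],0],[[0,0,0],[-0.008,0,0],0]])

```text
time: 5.78
eef_pos: [0.5199, 0.0665, 0.1523]
tcp_rot: [0.144, 0.99, 0.001, -0.005]
contact_force: [-19.0, 5.0, 15.5]
opening: 0.0
finger_force: 10.6
```

```bash
python3 -c "
from h import *
st()"
```

```text
t 5.78 tcp in yellow hinge frame mm [-54.1   1.5  44.3] axes [[-1.0, 0.0, -0.01], [0.0, 1.0, -0.0], [0.01, -0.0, -1.0]] F [-19.7  -0.6  15.5] op 0.0
```

drive_tool(moves=[[[0,0,0],[-0.003,0,-0.005],0],[[0,0,0],[-0.004,0,-0.005],0],[[0,0,0],[-0.007,0,-0.006],0],[[0,0,0],[-0.008,0,-0.005],0],[[0,0,0],[-0.009,0,-0.003],0]])

```text
time: 6.4
eef_pos: [0.5519, 0.0564, 0.176]
tcp_rot: [0.144, 0.99, 0.0, 0.001]
contact_force: [-0.7, -0.3, -0.5]
opening: -0.003
finger_force: 0.3
```

```bash
python3 -c "
from h import *
st();snap('d')"
```

```text
t 6.4 tcp in yellow hinge frame mm [-20.5   1.   68. ] axes [[-1.0, 0.0, 0.001], [0.0, 1.0, 0.0], [-0.001, 0.0, -1.0]] F [-0.6 -0.5 -0.5] op -0.003
```

View pics/d.png

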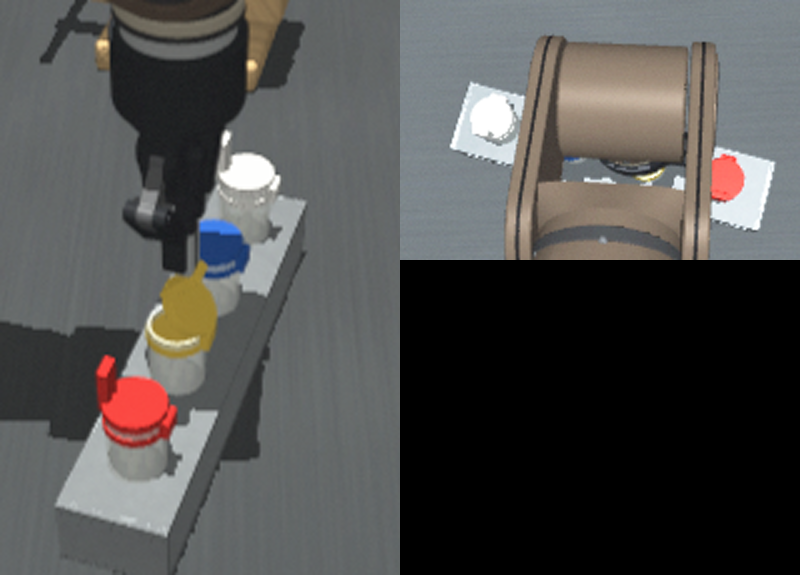

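Yellow is about half open (crop px (190,300)) with the finger resting on its tab. I'll back off, drop below the raised rim, and push the underside.

drive_tool(moves=[[[0,0,0],[0.02,0,-0.002],0],[[0,0,0],[0.022,0,0],0],[[0,0,0],[0,0,0.022],0],[[0,0,0],[0,0,0.021],0],[[0,0,0],[0,0,0],0]])

```text
time: 7.12
eef_pos: [0.5092, 0.0687, 0.1324]
tcp_rot: [0.144, 0.99, -0.0, -0.002]
contact_force: [0.5, -0.0, -0.6]
opening: -0.003
finger_force: 0.0
```

```bash
python3 -c "
from h import *
st();snap('e')"
```

```text
t 7.12 tcp in yellow hinge frame mm [-65.    0.6  24.4] axes [[-1.0, 0.0, -0.004], [0.0, 1.0, -0.001], [0.004, -0.001, -1.0]] F [ 0.5  0.1 -0.6] op -0.003
```

View pics/e.png

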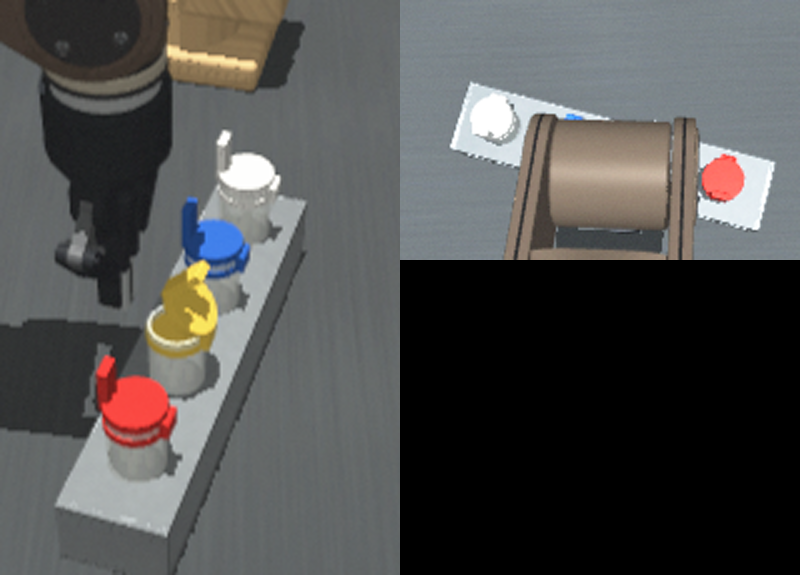

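The yellow cap stays at about 45°, its raised rim at crop px (172,310), and the finger is low in front of it. I'll push forward while rising.

drive_tool(moves=[[[0,0,0],[-0.018,0,-0.003],0],[[0,0,0],[-0.01,0,-0.004],0],[[0,0,0],[-0.01,0,-0.004],0],[[0,0,0],[-0.01,0,-0.003],0],[[0,0,0],[-0.009,0,-0.001],0]])

```text
time: 7.85
eef_pos: [0.5655, 0.0523, 0.1492]
tcp_rot: [0.144, 0.99, 0.0, -0.0]
contact_force: [-1.5, 1.1, -1.3]
opening: -0.0
finger_force: 0.6
```

```bash
python3 -c "
from h import *
st()"
```

```text
t 7.85 tcp in yellow hinge frame mm [-6.3  0.9 41.2] axes [[-1.0, 0.0, -0.001], [0.0, 1.0, -0.0], [0.001, -0.0, -1.0]] F [-1.7  0.6 -1.3] op -0.0
```

drive_tool(moves=[[[0,0,0],[0,0,0],0],[[0,0,0],[0,0,0],0],[[0,0,0],[0.02,0,0],0],[[0,0,0],[0.03,0,0],0],[[0,0,0],[0.03,0,-0.03],0]])

```text
time: 8.48
eef_pos: [0.4858, 0.0755, 0.177]
tcp_rot: [0.144, 0.99, -0.0, -0.003]
contact_force: [0.0, 0.5, 0.3]
opening: -0.0
finger_force: 0.0
```

drive_tool(moves=[[[0,0,0],[0,0,-0.04],0],[[0,0,0],[0,0,-0.04],0],[[0,0,0],[0,0,0],0],[[0,0,0],[0,0,0],0]])

```text
time: 8.98
eef_pos: [0.4881, 0.0752, 0.2587]
tcp_rot: [0.144, 0.99, -0.0, -0.0]
contact_force: [0.8, -0.1, -1.0]
opening: -0.004
finger_force: 0.0
```

```bash
python3 -c "
from h import *
st();snap('f')"
```

```text
t 8.97 tcp in yellow hinge frame mm [-87.1   0.9 150.7] axes [[-1.0, 0.0, -0.001], [0.0, 1.0, -0.0], [0.001, -0.0, -1.0]] F [ 0.8  0.1 -1. ] op -0.004
```

View pics/f.png

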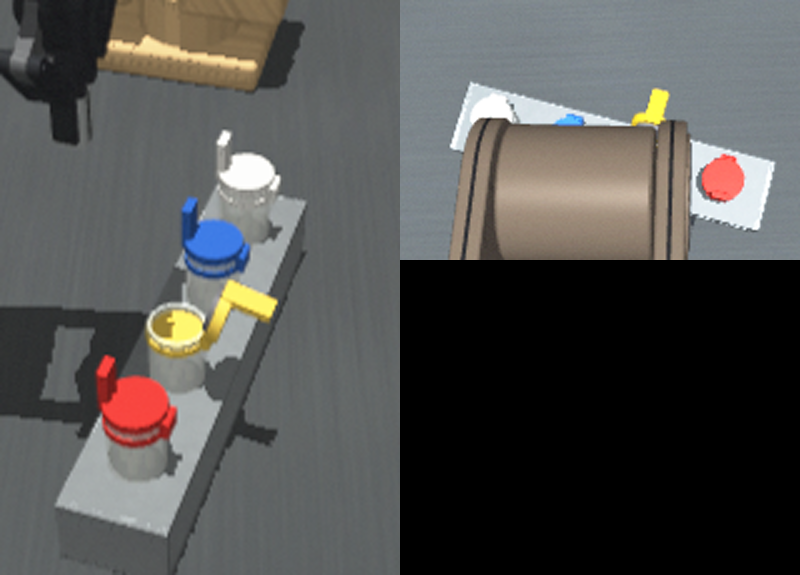

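Yellow stands past upright, with its tab at crop px (250,300) leaning back. Blue, red and white are flat shut, and the arm is clear of everything.

```bash
python3 -c "
from plant import ctrl
print(ctrl.sign_off())"
```

```text
the job is handed in; nothing more can be done
None
```

The job is handed in: the blue cap was pressed shut first, then the yellow cap was flipped open past upright. In the last picture red and white are still shut and the arm is clear; the sign-off call returned no verdict.

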